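Hold a flask down on the tag reader in a sprung ring cradle

TASK

Slide the round white tag reader along the bench, without lifting it, until it sits against both rubber bumpers of the blue spring cradle with its black head centred under the ring. Then set the small steel flask upright in the ring and press it down against the springs until its base bears firmly (but without excessive force) on the reader's head. Finish while still gripping the flask and holding it down there; leave the other things on the bench where they are.

Things in the scene. Friction and masses are not known exactly. Their poses are not given: they have to be found in the camera images.
- flask_center (a point): Small grey steel flask, loose, upright on the bench, 88 mm high, about 0.16 kg. This point is on its axis, 44 mm above its base; z is its axis, up. The neck is 28 mm across at 62 to 74 mm above the base, then flares to a flange 44 mm across at 84 to 88 mm, the top. Gripped at the rim alone it swings; gripped from above with the fingertips 52 mm above the base, flange and shoulder (both 44 mm wide) are held.
- flask: The same flask; origin at the centre of its base. Flat base 44 mm across with a rounded edge, belly 68 mm across (widest 16 to 26 mm above the base).
- reader: Tag reader, loose, flat on the bench: a round white puck 116 mm across and 12 mm thick, 0.2 kg, with a blue disc and, at its centre, a raised black head 38 mm across whose top is 24 mm above the bench. Origin at the centre of its underside. Its edge can be pushed with the fingertips just above the bench.
- reader_head (a point): Centre of the top of the reader's black head, 24 mm above the bench.
- cradle_spot (a point): Blue fixed spring cradle: the bench point below the ring's axis, where the reader's centre belongs. +x points to the cradle's back, -x to its open front, where the reader slides in. Rubber bumpers 16 mm across, 14 mm high stand at x 47, y +-47 mm; the reader touches both when home. Behind (x 64 to 114, y +-62 mm) are a blue foot and two guide rods with a bridge, 90 mm high.
- ring_seat (a point): The ring: centre of its white ledge, on which the flask rests; 44 mm above the bench when relaxed. The hole in it is 52 mm across: the flask's base reaches 5 mm below the ledge's top, and the reader's head comes up through it. A collar (inner width 73 mm widening upward to 82, outer 89) stands 10 mm above the ledge; underside 4 mm below the ledge. Fingers pushing the reader stay outside it.
- cradle_ring (a joint): Travel of the sprung ring straight down, in m: 0 relaxed, 0.022 at its end stop. It takes about 4 N to start it and 450 N per m more (about 10 N at 0.015); it springs back when let go, and the flask's weight alone does not move it. With the reader below, the flask's base meets the reader's head at about 0.015.
- timer: Bystander: white bench timer 68x68x20 mm, loose; origin under its centre.
- beaker: Bystander: low clear beaker 53 mm across, 65 mm high, loose; origin under its centre.
- bowl: Bystander: small steel bowl 95 mm across, 39 mm high, loose; origin under its centre.
Things that resemble listed ones, but are neither listed nor needed, are in the scene too. What is shaped like the flask but purple or red is not meant.

How it is judged (in metres and radians):
On the way, in this order (a step that is already met when the one before it is completed fails the run):
1. the reader has been slid home under the ring and rests there (horizontal distance between reader_head and cradle_spot below 0.006 m and height (world z) of reader_head below 0.03 m and linear speed of reader below 0.02 m/s), for 0.2 s.
2. the flask stands upright in the ring (horizontal distance between flask and ring_seat below 0.007 m and z of flask in the frame of ring_seat below 0.003 m and angle between flask's own z axis and vertical below 0.15 rad), for 0.05 s.
At the end, for the whole second after the job is handed in: Through the last second the gripper holds the flask still (<20 mm/s), upright within 0.12 rad, within 7 mm of the ring's axis, ring down over 12 mm, the base bearing on the reader with over 1 N; the reader lies on the bench within 6 mm of its place (horizontal distance between reader_head and cradle_spot below 0.006 m and height (world z) of reader_head below 0.03 m and value of joint cradle_ring above 0.012 m and contact force between flask and reader above 1 N and contact force between the fingers and flask above 1 N and horizontal distance between flask and cradle_spot below 0.007 m and angle between flask's own z axis and vertical below 0.12 rad and linear speed of flask below 0.02 m/s); the arm keeps its last pose, push and grip.
It fails at once if the reader is lifted off the bench or tipped (height (world z) of reader above 0.008 m or angle between reader's own z axis and vertical above 0.15 rad).
It fails at once if the flask is forced onto the reader with more than 45 N (contact force between flask and reader above 45 N).
It fails at once if a bystander is moved (distance of any of timer, beaker, bowl from where it was at the start of the episode above 0.03 m).
It also fails if it takes over 72 s, if anything falls off the work surface, if the arm or the gripper's body presses on something with over 40 N, if the wrist force passes 120 N, or if a joint passes its speed limit or range.

ROBOT

A 6-joint arm with a two-finger parallel gripper is mounted at the origin on a cart in front of the work surface, level with it; the furniture and walls round the work are solid. World frame = base frame: x ahead of the robot, y to its left, z up, the work surface at z = 0. Lengths are in mm, angles in rad, forces in N, time in s.
With the tool pointing down it reaches from about 375 to 975 mm from the base axis. Payload 3.8 kg.
Tool frame: the origin (TCP) lies midway between the tips of the shut fingers; the grasp point (between the pads) lies manip.grip_depth behind it (manip.grip_depth is the distance from the TCP to the grasp point, in mm); z points along the fingers, y is the direction in which the jaws open and shut (so a half turn about z gives the same grasp; the last joint's range is limited). The gripper opens to 85 mm and grips with 20 to 120 N. Pads are 22 mm wide; open, the fingers measure 114 mm over their backs; the gripper's body (76 mm by 85 mm) begins 54 mm behind the grasp point. The pads swing forward as they close: fully open they stand 13 mm farther back than shut.
Start: joints at [1.242, 0.264, 1.604, -0, 1.274, -0.037], TCP at [194.179, 646.461, 192.28] pointing down, gripper open.
Joint ranges: [-2.63, 2.63], [-0.94, 2.18], [0.31, 2.57], [-1.31, 4.45], [0, 2.66], [-2.55, 2.55]. Speed limits (rad/s): [2.57, 2.57, 3.14, 3.14, 3.14, 3.14].

INTERFACE

Orientations are given as a unit quaternion [w, x, y, z].
In Python, from rig import monitor, vision, order, manip gives the robot as it stands. The module is installed in compiled form; this text tells all that it offers.
- The arm moves only by the shell command python3 -m crank 'ROWS' [FORCE]. ROWS is JSON, a list of rows, each a list of 5 numbers: the opening, from -1 (shut) to 1 (fully open), so that 0 is half open, then the shift along the world's x, y, z in mm, then the turn about the world's z in degrees. A call has 1 to 20 rows; each row is the pose to reach, as a shift and turn from the pose measured when the call began; what a row does not reach only later rows make up. A row lasts 1/8 s, in which the tool goes at most 62.5 mm and 10.7 degrees, less where a joint would pass 70% of its speed; a pose out of reach is approached as far as the arm can. A call with a gripper value outside its range is refused whole. The fingers move at their own pace and stop on an object; FORCE is the grip in N (left out, the last holds). Time passes only in rows, so rows that repeat a pose let the fingers close. It gives the time, the measured TCP pose, the force and the opening at its end, in the units of the state.
- monitor.get_state(): the state, without advancing time (a new reading comes with each control period).
- vision.capture(name): name is "side" or "top"; returns a dict with "pixels" (384x512x3 uint8, blue, green, red), "fovy" (degrees; the focal length in pixels is half the picture's height over the tangent of half this angle, whatever the lens; pixels are square), "cx", "cy" (the principal point, pixels), "camera_from_world" (4x4, takes a point from world to camera coordinates). Camera axes: x right, y down, z forward; pixel columns grow to the right and rows downward; lengths in mm; the calibration is good to about 2 mm. A picture is of the moment at which its call begins. There is no depth.
- order.hand_in(): hands the job in, once; it reports no verdict.
The state is a dict: "time_s": time; "q": joint angles; "joint_velocities": joint speeds; "tau": joint torques, N m; "tool_pos": TCP position; "tool_rot": TCP orientation; "ft_force": force on the tool from outside, world axes, zero at the start; "moment": the same for the moment, N m; "width": finger opening in mm.
Only numpy, scipy, OpenCV 4.12 (cv2) and the standard library are available. Lean on these libraries where they do the work, as an engineer would, in place of code of your own. Each camera call takes 0.05 s, during which the arm holds its last target.

## Working session

There is one attempt and no reset: what is moved stays moved. The work goes in short steps, Python scripts to look and compute and a shell command to move; the robot and the scene stay as the last step left them, time stands still between calls to the robot, and variables do not carry over. Pictures are saved under pics/ and viewed, and the job is handed in when it is done.

```bash
mkdir -p pics
cat > h.py <<'E'
import numpy as np, cv2
from rig import monitor, vision, order, manip
def cap(n,f):
    c=vision.capture(n); cv2.imwrite('pics/'+f+'.png',c['pixels']); np.save('pics/'+f+'.npy',c,allow_pickle=True); return c
def load(f): return np.load('pics/'+f+'.npy',allow_pickle=True).item()
def foc(c): return 192/np.tan(np.radians(c['fovy'])/2)
def proj(c,p):
    q=c['camera_from_world']@np.r_[p,1]; f=foc(c); return np.array([c['cx']+f*q[0]/q[2],c['cy']+f*q[1]/q[2]])
def ray(c,u,v,z):
    M=np.linalg.inv(c['camera_from_world']); f=foc(c)
    d=M[:3,:3]@np.array([(u-c['cx'])/f,(v-c['cy'])/f,1]); o=M[:3,3]
    return o+d*(z-o[2])/d[2]
E
python3 - <<'E'
from h import *
a=cap('top','t0');b=cap('side','s0')
for c in(a,b): print(c['fovy'],c['cx'],c['cy'],np.linalg.inv(c['camera_from_world']).round(3))
s=monitor.get_state();print(s,manip.grip_depth)
E
```

```text
45.26883759658802 249.8446896762864 193.79609593738735 [[ 6.000000e-03 -9.990000e-01  5.300000e-02  4.501230e+02]
 [-1.000000e+00 -5.000000e-03  1.500000e-02 -5.437200e+01]
 [-1.500000e-02 -5.300000e-02 -9.980000e-01  1.461611e+03]
 [ 0.000000e+00  0.000000e+00  0.000000e+00  1.000000e+00]]
54.573821826856744 258.47876637684686 184.53541832363248 [[ 9.51000e-01 -1.81000e-01  2.50000e-01  2.14316e+02]
 [-3.08000e-01 -4.93000e-01  8.14000e-01 -1.14583e+03]
 [-2.40000e-02 -8.51000e-01 -5.25000e-01  7.48713e+02]
 [ 0.00000e+00  0.00000e+00  0.00000e+00  1.00000e+00]]
{'time_s': 0.1, 'q': array([ 1.24210996e+00,  2.64701085e-01,  1.60527954e+00,  1.50702405e-05,
        1.27371188e+00, -3.68983783e-02]), 'joint_velocities': array([ 0.0014945 , -0.00092093, -0.00285399, -0.00028411, -0.00246511,
        0.0010549 ]), 'tau': array([-2.61061189e-05, -5.16709614e+01, -3.68591952e+01, -9.78167009e-05,
        6.17957034e-03,  9.69413179e-06]), 'tool_pos': array([193.92162103, 645.74358015, 191.0482061 ]), 'tool_rot': array([-1.97933651e-04,  1.45379095e-01,  9.89375468e-01, -1.03112189e-03]), 'ft_force': array([0.5134941 , 0.67784476, 0.45694322]), 'moment': array([-0.03757691, -0.00565356,  0.00130432]), 'width': 85.44434143527445} 18.700000000000003
```

View pics/t0.png

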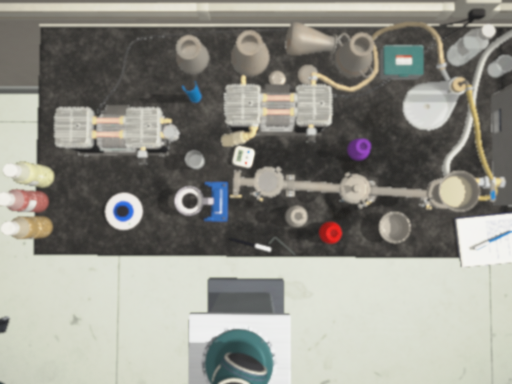

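View pics/s0.png

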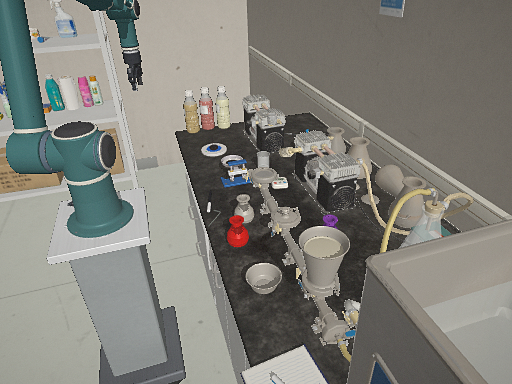

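Run:
```python
from h import *
a=load('t0');b=load('s0')
for c in(a,b): print(proj(c,[194,646,192]),proj(c,[0,0,0]))
im=a['pixels'][130:260,90:420]; cv2.imwrite('pics/t0c.png',cv2.resize(im,None,fx=2.4,fy=2.4,interpolation=cv2.INTER_CUBIC))
im=b['pixels'][120:310,170:370]; cv2.imwrite('pics/s0c.png',cv2.resize(im,None,fx=3,fy=3,interpolation=cv2.INTER_CUBIC))
```

```text
[  1.24928175 310.38152929] [238.6048034  362.85309511]
[139.63585342  97.92314689] [100.87920827 216.99309924]
```

View pics/t0c.png

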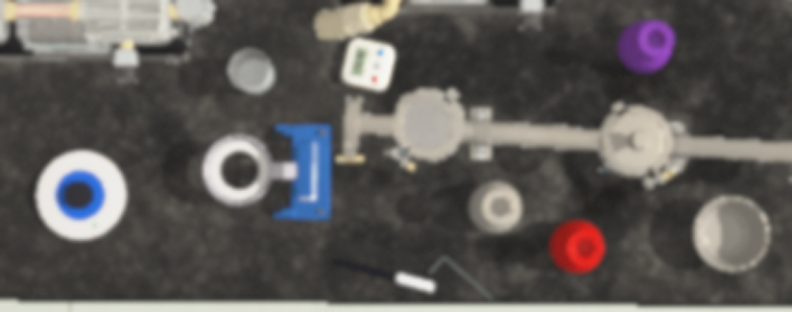

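View pics/s0c.png

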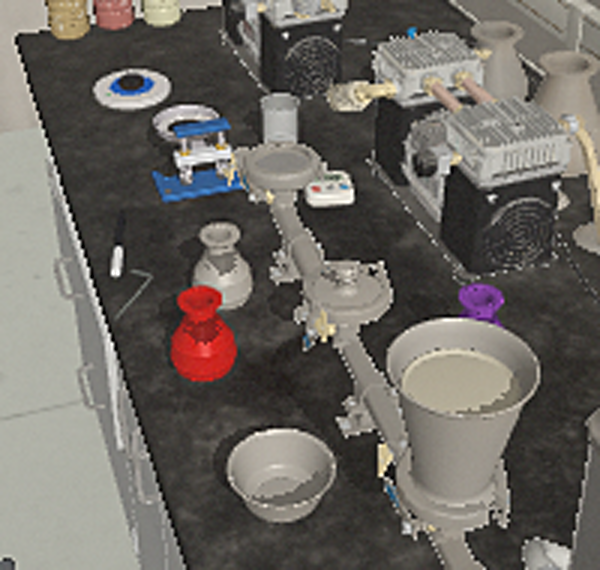

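Run:
```python
from h import *
a=load('t0'); im=a['pixels']; hsv=cv2.cvtColor(im,cv2.COLOR_BGR2HSV)
def blobs(m,x0,y0,x1,y1):
    z=np.zeros_like(m); z[y0:y1,x0:x1]=m[y0:y1,x0:x1]
    cs,_=cv2.findContours(z,cv2.RETR_EXTERNAL,cv2.CHAIN_APPROX_NONE)
    return max(cs,key=cv2.contourArea)
m=((hsv[...,2]>110)*255).astype(np.uint8)
k=blobs(m,95,185,155,240); e=cv2.fitEllipse(k); print('reader',e, ray(a,*e[0],11))
e=np.array(e[0]); 
# head
dark=((im.max(2)<70)*255).astype(np.uint8); k=blobs(dark,112,200,136,222); h=cv2.fitEllipse(k); print('head',h,ray(a,*h[0],24))
m2=((hsv[...,2]>110)&(hsv[...,1]<60)).astype(np.uint8)*255
k=blobs(m2,168,180,204,220); h=cv2.fitEllipse(k);print('ring outer',h,ray(a,*h[0],52))
k=blobs(dark,178,188,202,214); h=cv2.fitEllipse(k);print('ring hole',h,ray(a,*h[0],42))
bl=((hsv[...,0]>95)&(hsv[...,0]<125)&(hsv[...,1]>110)).astype(np.uint8)*255
k=blobs(bl,195,170,240,230); r=cv2.minAreaRect(k);print('foot',r,cv2.boxPoints(r))
k=blobs(m2,270,195,320,235); h=cv2.fitEllipse(k);print('flask',h,ray(a,*h[0],21))
cr=im[190:240,272:350]; cv2.imwrite('pics/fl.png',cv2.resize(cr,None,fx=10,fy=10,interpolation=cv2.INTER_CUBIC))
cr=im[165:240,160:240]; cv2.imwrite('pics/cr.png',cv2.resize(cr,None,fx=8,fy=8,interpolation=cv2.INTER_CUBIC))
```

```text
reader ((123.6014404296875, 210.94969177246094), (37.74503707885742, 38.1838264465332), 44.17552185058594) [471.36974215 366.6303366   11.        ]
head ((121.95133209228516, 210.66734313964844), (7.247466087341309, 8.460905075073242), 82.8012466430664) [472.03564455 368.06816784  24.        ]
ring outer ((188.46505737304688, 200.2714080810547), (29.069087982177734, 29.741901397705078), 8.081369400024414) [504.60256834 155.44241198  52.        ]
ring hole ((189.36141967773438, 200.9702911376953), (10.468506813049316, 11.637234687805176), 95.4777603149414) [502.841276   154.12664921  42.        ]
foot ((216.24563598632812, 201.4120635986328), (23.53194808959961, 39.391021728515625), 1.5481576919555664) [[203.95184 220.7825 ]
 [205.01608 181.40585]
 [228.53943 182.04163]
 [227.47519 221.41827]]
flask ((297.1351013183594, 215.911865234375), (20.318201065063477, 20.822053909301758), 163.88287353515625) [ 458.67214233 -180.38985629   21.        ]
```

View pics/fl.png

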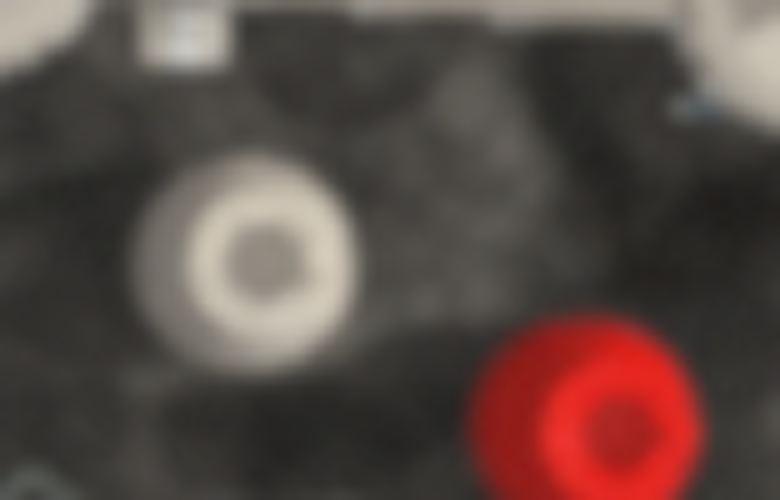

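View pics/cr.png

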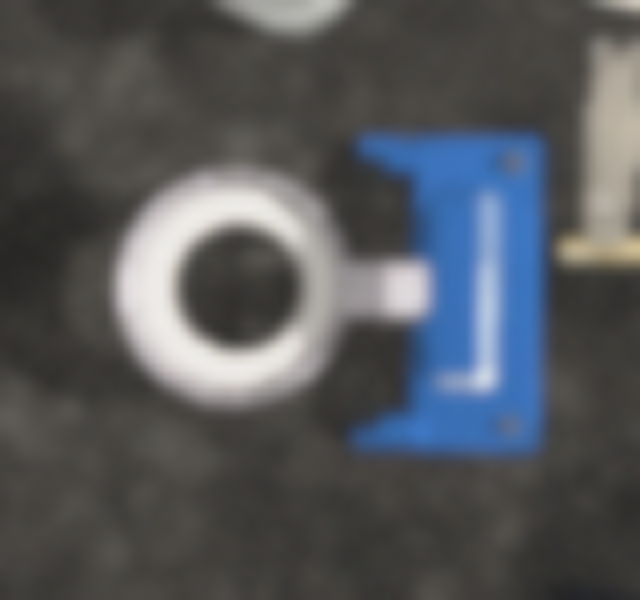

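```bash
cat > ov.py <<'E'
from h import *
def circ(c,x,y,z,r,n=72):
    t=np.linspace(0,2*np.pi,n); return np.array([proj(c,[x+r*np.cos(k),y+r*np.sin(k),z]) for k in t])
def draw(c,shapes,box,s,f):
    x0,y0,x1,y1=box; im=cv2.resize(c['pixels'][y0:y1,x0:x1],None,fx=s,fy=s,interpolation=cv2.INTER_CUBIC)
    for p,col in shapes:
        q=((p-[x0,y0]+.5)*s-.5).round().astype(int); cv2.polylines(im,[q.reshape(-1,1,2)],False,col,1)
    cv2.imwrite('pics/'+f+'.png',im)
def cradle(c,x,y,yaw,dz=0):
    e=np.array([np.cos(yaw),np.sin(yaw)]);n=np.array([-e[1],e[0]])
    P=lambda a,b,z:proj(c,[*(np.array([x,y])+a*e+b*n),z])
    return [(circ(c,x,y,54-dz,44.5),(0,0,255)),(circ(c,x,y,44-dz,26),(0,255,0)),(np.array([P(64,-62,0),P(64,62,0),P(114,62,0),P(114,-62,0),P(64,-62,0)]),(0,255,255))]
def reader(c,x,y): return [(circ(c,x,y,0,58),(0,0,255)),(circ(c,x,y,12,58),(0,0,255)),(circ(c,x,y,24,19),(0,255,0))]
def flask(c,x,y,b=0): return [(circ(c,x,y,b+88,22),(0,0,255)),(circ(c,x,y,b+21,34),(0,255,0)),(circ(c,x,y,b,22),(0,255,255))]
E
python3 - <<'E'
from ov import *
a=load('t0');b=load('s0')
for z in (0,10,20):
    p=[ray(a,*q,z) for q in [(203.95,220.78),(205.0,181.4),(228.54,182.04),(227.47,221.42)]]
    print(z,np.round(p,1).tolist(),np.linalg.norm(p[0]-p[1]),np.linalg.norm(p[1]-p[2]))
for q,z in [((299,216.2),88),((189.9,201),43)]: print(ray(a,*q,z))
S=lambda c:cradle(c,503,154,np.radians(-90-1.5))+reader(c,471.5,367)+flask(c,459,-180)
draw(a,S(a),(95,170,335,245),3.3,'o1');draw(b,S(b),(190,130,270,260),5,'o2')
E
```

```text
0 [[441.7, 113.1, 0.0], [567.1, 111.1, 0.0], [565.4, 36.0, 0.0], [440.1, 38.4, 0.0]] 125.37073822982047 75.14839185463583
10 [[441.8, 112.0, 10.0], [566.3, 110.0, 10.0], [564.6, 35.4, 10.0], [440.2, 37.7, 10.0]] 124.51298076623299 74.63424401679069
20 [[441.8, 110.8, 20.0], [565.5, 108.9, 20.0], [563.8, 34.8, 20.0], [440.3, 37.1, 20.0]] 123.6552233026456 74.12009617894554
[ 457.44892995 -180.06956931   88.        ]
[502.72074321 152.31152196  43.        ]
```

View pics/o1.png

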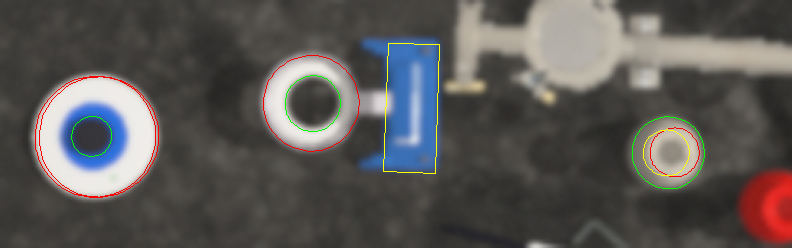

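View pics/o2.png

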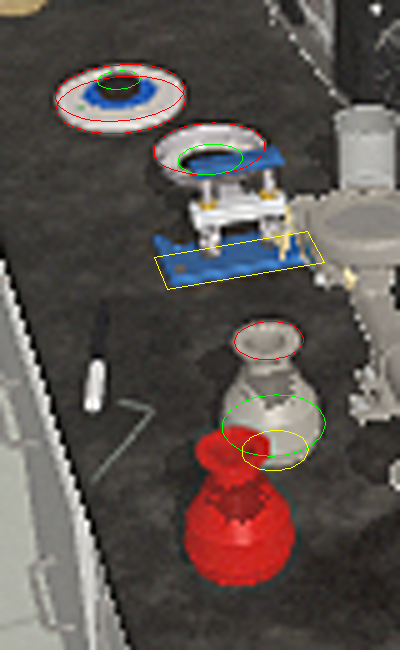

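```bash
python3 -m crank '[[0.18,40,-25,0,-10],[0.18,80,-50,0,-20],[0.18,120,-75,0,-30],[0.18,160,-100,0,-40],[0.18,200,-125,0,-50],[0.18,240,-150,0,-60],[0.18,277.5,-171,-50,-70],[0.18,277.5,-171,-100,-74.5],[0.18,277.5,-171,-131,-74.5],[0.18,277.5,-171,-131,-74.5],[0.18,277.5,-171,-131,-74.5]]' 40
python3 - <<'E'
from h import *
cap('top','t1');cap('side','s1')
b=load('s1');im=b['pixels'][70:230,150:310]; cv2.imwrite('pics/s1c.png',cv2.resize(im,None,fx=3.5,fy=3.5,interpolation=cv2.INTER_CUBIC))
E
```

```text
time_s: 1.48
tool_pos: [472.1, 475.5, 61.4]
tool_rot: [-0.001, 0.714, 0.7, 0.0]
ft_force: [0.4, -0.0, 0.8]
width: 50.9
```

View pics/s1c.png

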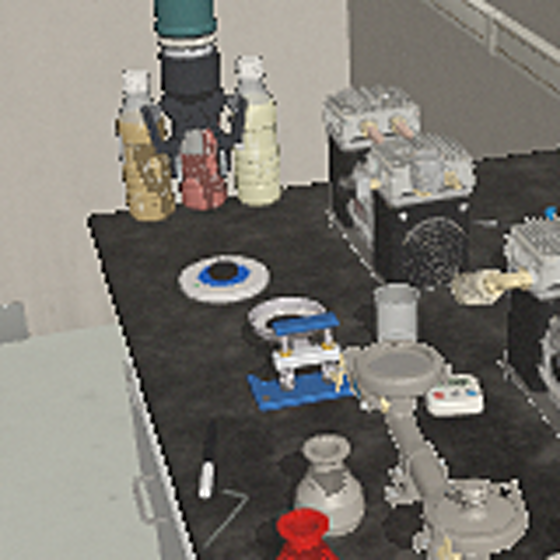

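View pics/t1.png

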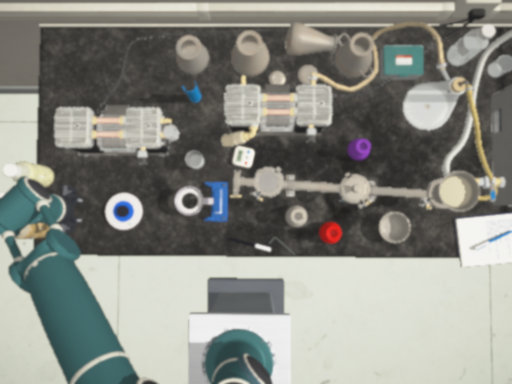

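```bash
python3 -m crank '[[0.18,-0.5,0,-30,0],[0.18,-0.5,0,-50,0],[0.18,-0.5,0,-57.5,0],[0.18,-0.5,-15,-57.5,0],[0.18,-0.5,-30,-57.5,0],[0.18,-0.5,-40,-57.5,0],[0.18,-0.5,-48,-57.5,0],[0.18,0.5,-56,-57.5,0],[0.18,2,-66,-57.5,0],[0.18,4,-78,-57.5,0],[0.18,6,-90,-57.5,0]]'
python3 - <<'E'
from h import *
cap('top','t2');b=cap('side','s2')
im=b['pixels'][90:200,170:290]; cv2.imwrite('pics/s2c.png',cv2.resize(im,None,fx=5,fy=5,interpolation=cv2.INTER_CUBIC))
a=load('t2');im=a['pixels'][150:250,30:250]; cv2.imwrite('pics/t2c.png',cv2.resize(im,None,fx=3.5,fy=3.5,interpolation=cv2.INTER_CUBIC))
E
```

```text
time_s: 2.95
tool_pos: [478.8, 385.5, 5.2]
tool_rot: [-0.001, 0.714, 0.7, 0.001]
ft_force: [-0.3, -0.0, -0.7]
width: 50.7
```

View pics/s2c.png

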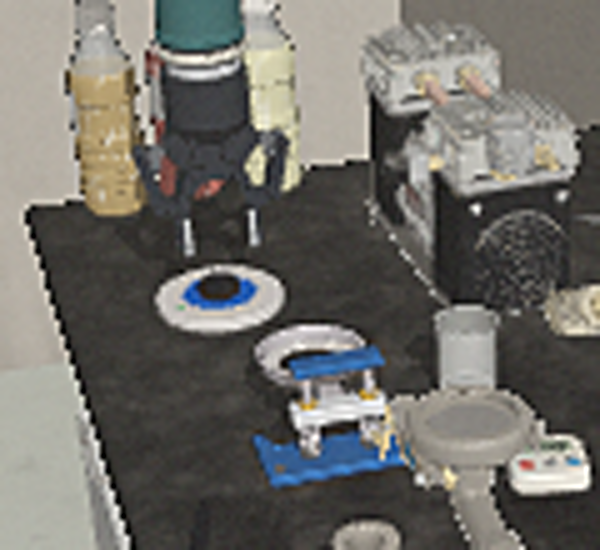

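View pics/t2c.png

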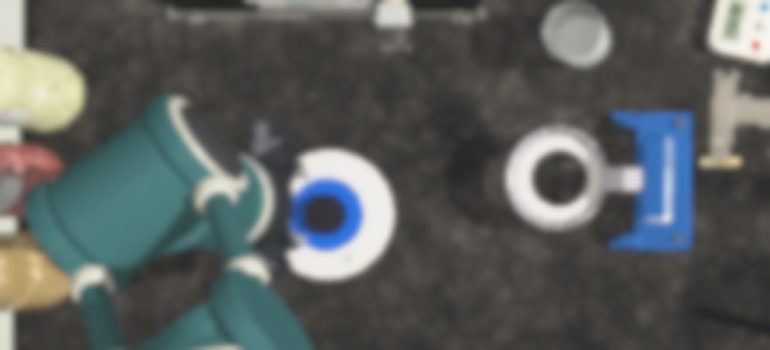

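Run:
```python
from h import *
b=load('s2');a=load('t2')
for z in(0,5,15,30): print(z,ray(b,208,140.5,z),ray(b,221,138.5,z), ray(a,124.6,211,z))
print(proj(b,[478.8,385.5,5]),proj(b,[478.8-25,385.5,5]),proj(b,[478.8+25,385.5,5]),proj(a,[478.8,385.5,5]))
print(monitor.get_state()['ft_force'],monitor.get_state()['tool_pos'])
print(np.linalg.norm(a['camera_from_world']-load('t0')['camera_from_world']),np.linalg.norm(b['camera_from_world']-load('s0')['camera_from_world']))
```

```text
0 [467.70711741 480.38936977   0.        ] [5.31376508e+02 4.80439210e+02 1.13686838e-13] [471.38787026 366.62509205   0.        ]
5 [466.01493828 469.52927761   5.        ] [529.25913638 469.57878498   5.        ] [471.31512569 365.18490824   5.        ]
15 [462.63058002 447.80909329  15.        ] [525.02439394 447.85793498  15.        ] [471.16963654 362.30454062  15.        ]
30 [457.55404263 415.22881681  30.        ] [518.67228027 415.27665998  30.        ] [470.95140282 357.98398918  30.        ]
[214.37699572 147.36700615] [208.99639447 148.22187473] [219.71823494 146.5183914 ] [118.27887613 208.60780587]
[0.92138726 0.1599745  0.38950948] [478.75901036 384.78823369   5.00426967]
0.0 0.0
```

Run:
```python
from h import *
b=cap('side','s3');a=cap('top','t3')
im=b['pixels'][105:165,190:250]; A=cv2.resize(im,None,fx=9,fy=9,interpolation=cv2.INTER_NEAREST)
cv2.imwrite('pics/s3c.png',A)
im=a['pixels'][180:240,70:150]; cv2.imwrite('pics/t3c.png',cv2.resize(im,None,fx=9,fy=9,interpolation=cv2.INTER_CUBIC))
print(proj(load('s1'),[472.1,475.5,61.4]))
```

```text
[207.88439917 128.81074301]
```

View pics/s3c.png

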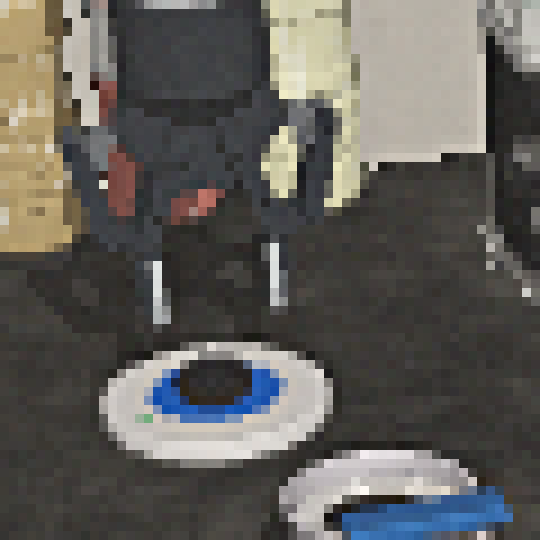

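View pics/t3c.png

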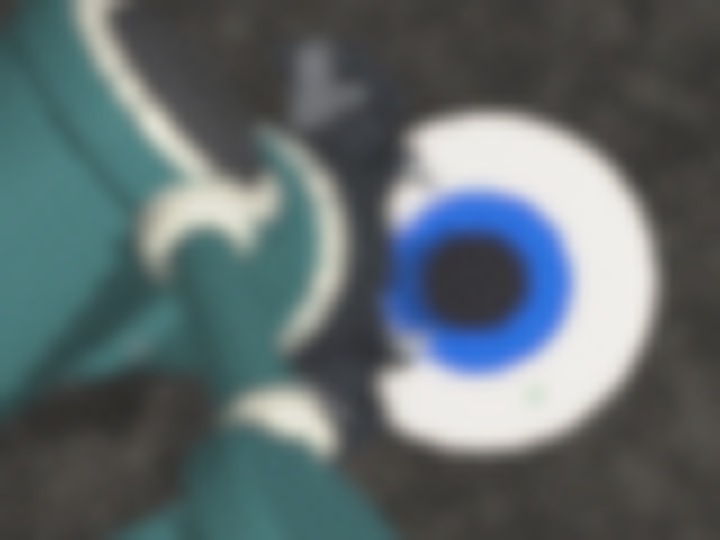

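Run:
```python
from h import *
b=load('s1')
im=b['pixels'][85:145,185:245]; cv2.imwrite('pics/s1d.png',cv2.resize(im,None,fx=9,fy=9,interpolation=cv2.INTER_NEAREST))
b=load('s0')
print(proj(b,[194,646,192]))
im=b['pixels'][50:110,105:165]; cv2.imwrite('pics/s0d.png',cv2.resize(im,None,fx=9,fy=9,interpolation=cv2.INTER_NEAREST))
s=monitor.get_state();print(s['q'],s['tool_pos'],s['time_s'])
```

```text
[139.63585342  97.92314689]
[0.63676722 0.32681121 1.8961853  0.00246768 0.91580985 0.65686302] [478.88091084 386.05781355   5.24242874] 3.15
```

View pics/s1d.png

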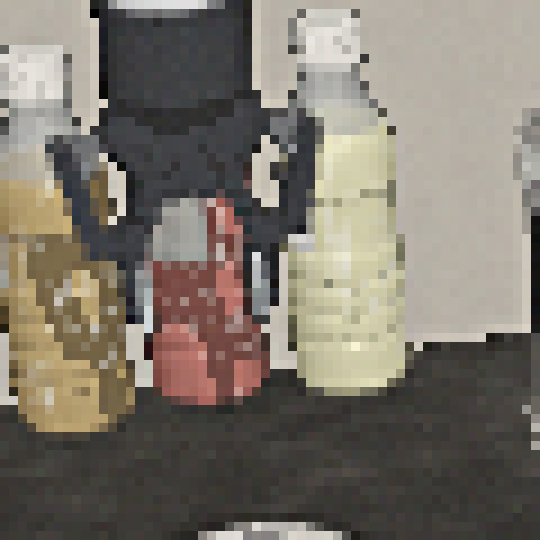

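View pics/s0d.png

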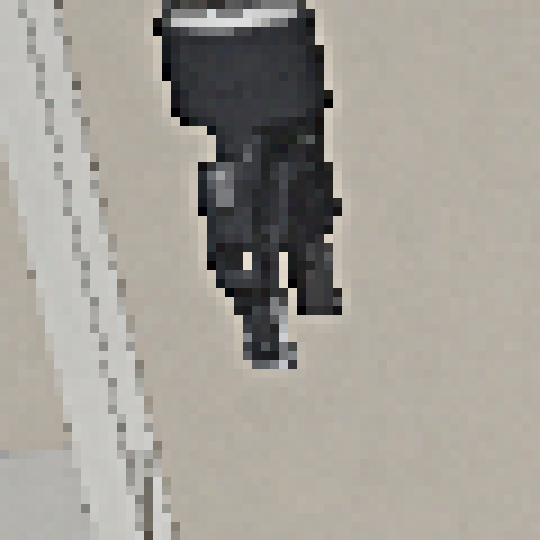

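```bash
python3 -m crank '[[0.18,-2,20,0,0],[0.18,-4,50,0,0],[0.18,-7,90,0,0],[0.18,-7,90,-10,0],[0.18,-7,90,-20,0],[0.18,-7,90,-20,0]]'
python3 - <<'E'
from h import *
b=cap('side','s4');s=monitor.get_state();print(s['ft_force'],s['tool_pos'],proj(b,s['tool_pos']))
im=b['pixels'][105:165,185:245]; cv2.imwrite('pics/s4c.png',cv2.resize(im,None,fx=9,fy=9,interpolation=cv2.INTER_NEAREST))
E
```

```text
time_s: 3.9
tool_pos: [470.4, 474.4, -16.9]
tool_rot: [-0.001, 0.715, 0.699, -0.001]
ft_force: [0.4, -0.3, -0.3]
width: 50.4
[ 0.1556596  -0.13329277 -0.84907053] [470.9666278  474.72524257 -16.10983028] [209.22220566 143.93451012]
```

View pics/s4c.png

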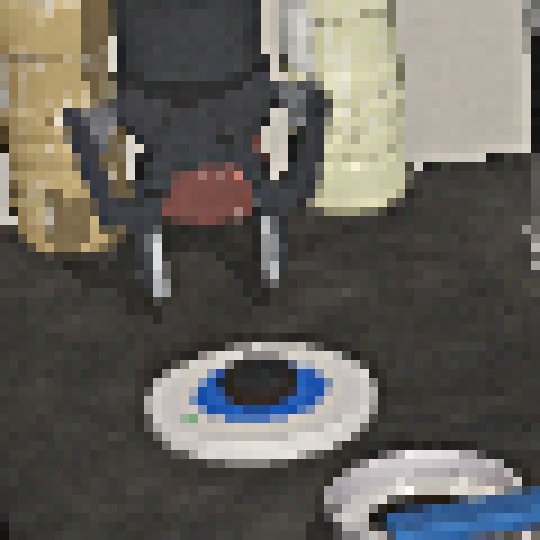

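```bash
python3 -m crank '[[0.18,0,0,-4,0],[0.18,0,0,-8,0],[0.18,0,0,-8,0]]'; python3 -m crank '[[0.18,0,0,-2,0],[0.18,0,0,-4,0],[0.18,0,0,-4,0]]'
```

```text
time_s: 4.32
tool_pos: [470.9, 474.2, -24.5]
tool_rot: [-0.001, 0.715, 0.699, -0.0]
ft_force: [-0.3, -0.1, -0.6]
width: 50.6
time_s: 4.7
tool_pos: [470.7, 474.1, -28.7]
tool_rot: [-0.001, 0.715, 0.699, -0.0]
ft_force: [0.7, -0.2, -0.2]
width: 50.6
```

```bash
python3 -m crank '[[0.18,0,0,-2,0],[0.18,0,0,-4,0],[0.18,0,0,-4,0]]'; python3 -m crank '[[0.18,0,0,-2,0],[0.18,0,0,-3,0],[0.18,0,0,-3,0]]'
python3 - <<'E'
from h import *
b=cap('side','s5');s=monitor.get_state();print(s['ft_force'],s['tool_pos'],proj(b,s['tool_pos']))
im=b['pixels'][105:165,185:245]; cv2.imwrite('pics/s5c.png',cv2.resize(im,None,fx=9,fy=9,interpolation=cv2.INTER_NEAREST))
E
```

```text
time_s: 5.08
tool_pos: [470.4, 473.9, -33.1]
tool_rot: [-0.001, 0.715, 0.699, -0.001]
ft_force: [0.1, 0.2, -0.0]
width: 50.9
time_s: 5.45
tool_pos: [470.4, 473.8, -36.2]
tool_rot: [-0.001, 0.715, 0.699, -0.001]
ft_force: [-1.2, 0.5, 0.2]
width: 49.7
[-0.28520114 -1.05538545 -0.27615991] [470.44307503 473.83975966 -36.10197246] [209.53898424 147.79287451]
```

View pics/s5c.png

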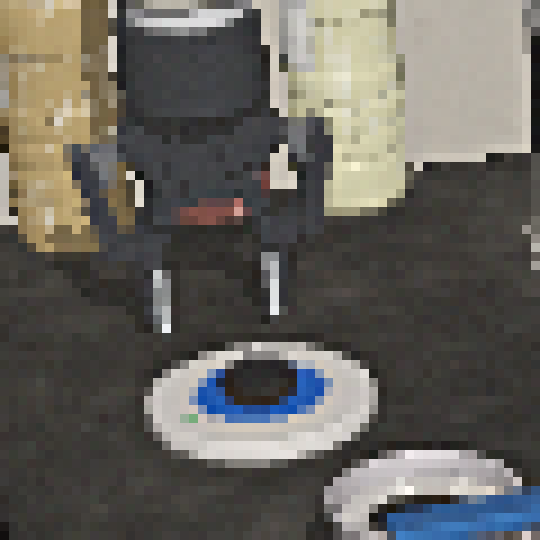

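```bash
python3 -m crank '[[0.18,0,0,-1,0],[0.18,0,0,-2,0],[0.18,0,0,-2,0]]'; python3 -m crank '[[0.18,0,0,-1,0],[0.18,0,0,-2,0],[0.18,0,0,-2,0]]'
```

```text
time_s: 5.88
tool_pos: [470.4, 473.8, -38.2]
tool_rot: [-0.001, 0.715, 0.699, -0.001]
ft_force: [0.3, 0.1, -0.9]
width: 50.2
time_s: 6.25
tool_pos: [470.2, 473.6, -40.4]
tool_rot: [-0.001, 0.715, 0.699, -0.001]
ft_force: [0.3, 0.3, 0.5]
width: 50.6
```

```bash
python3 -m crank '[[0.18,0,0,-1,0],[0.18,0,0,-2,0],[0.18,0,0,-2,0]]'; python3 -m crank '[[0.18,0,0,-1,0],[0.18,0,0,-2,0],[0.18,0,0,-2,0]]'
```

```text
time_s: 6.62
tool_pos: [470.3, 473.7, -42.0]
tool_rot: [-0.001, 0.715, 0.699, -0.001]
ft_force: [-0.8, -1.5, 3.2]
width: 50.2
time_s: 7.0
tool_pos: [470.4, 473.7, -42.1]
tool_rot: [-0.001, 0.715, 0.699, -0.001]
ft_force: [-4.6, -3.6, 12.4]
width: 50.5
```

```bash
python3 -m crank '[[0.18,1,0,4,0],[0.18,1,-15,4,0],[0.18,1,-30,4,0],[0.18,1,-38,4,0],[0.18,1,-46,4,0],[0.18,2,-54,4,0],[0.18,3,-62,4,0],[0.18,4,-70,4,0],[0.18,5,-78,4,0],[0.18,5,-78,4,0]]'
python3 - <<'E'
from ov import *
b=cap('side','s6');a=cap('top','t6');s=monitor.get_state();print(s['ft_force'],s['tool_pos'])
x,y=s['tool_pos'][:2]
draw(b,reader(b,x,y-63),(185,105,265,165),9,'s6c');draw(a,reader(a,x,y-63),(70,180,150,240),9,'t6c')
E
```

```text
time_s: 8.25
tool_pos: [475.4, 394.9, -38.1]
tool_rot: [-0.001, 0.715, 0.699, -0.001]
ft_force: [-0.3, 0.5, -0.7]
width: 50.3
[-0.22568194 -0.44784258 -0.39284604] [475.53580165 395.65793724 -37.97265643]
```

View pics/s6c.png

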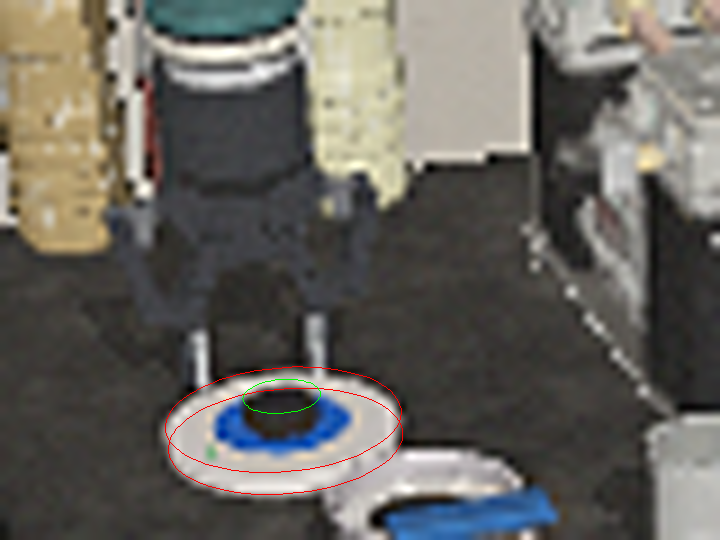

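View pics/t6c.png

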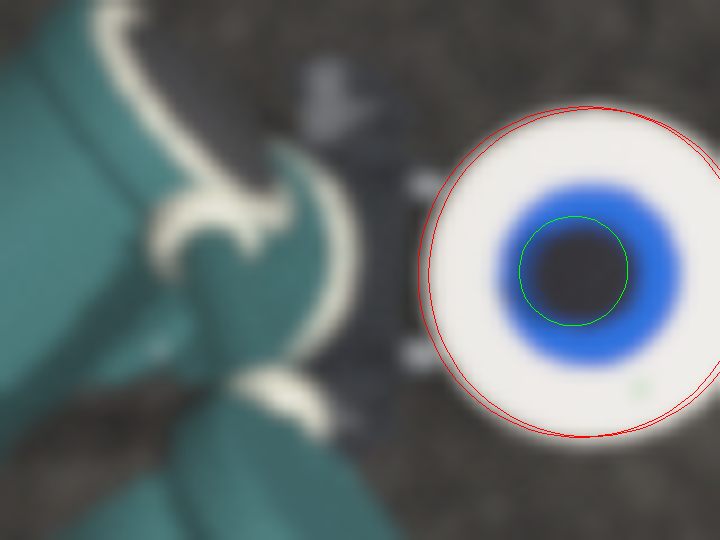

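```bash
python3 -m crank '[[0.18,1,-8,0,0],[0.18,3,-16,0,0],[0.18,5,-26,0,0],[0.18,7,-36,0,0],[0.18,9,-46,0,0],[0.18,11,-56,0,0],[0.18,13,-66,0,0],[0.18,15,-76,0,0],[0.18,17,-86,0,0],[0.18,20,-96,0,0],[0.18,23,-106,0,0],[0.18,26,-116,0,0],[0.18,28,-126,0,0],[0.18,29,-132,0,0],[0.18,29,-132,0,0]]'
python3 - <<'E'
from ov import *
b=cap('side','s7');a=cap('top','t7');s=monitor.get_state();print(s['ft_force'],s['tool_pos'])
x,y=s['tool_pos'][:2]
S=lambda c:reader(c,x,y-65)+cradle(c,503.5,154,np.radians(-91.2))
draw(b,S(b),(185,105,265,165),9,'s7c');draw(a,S(a),(130,170,240,235),7,'t7c')
E
```

```text
time_s: 10.22
tool_pos: [504.5, 262.9, -38.1]
tool_rot: [-0.001, 0.715, 0.699, -0.001]
ft_force: [-0.1, 0.1, 0.5]
width: 50.7
[-0.06988908  0.32334528 -0.31878918] [504.36588645 263.42701868 -38.12534756]
```

View pics/s7c.png

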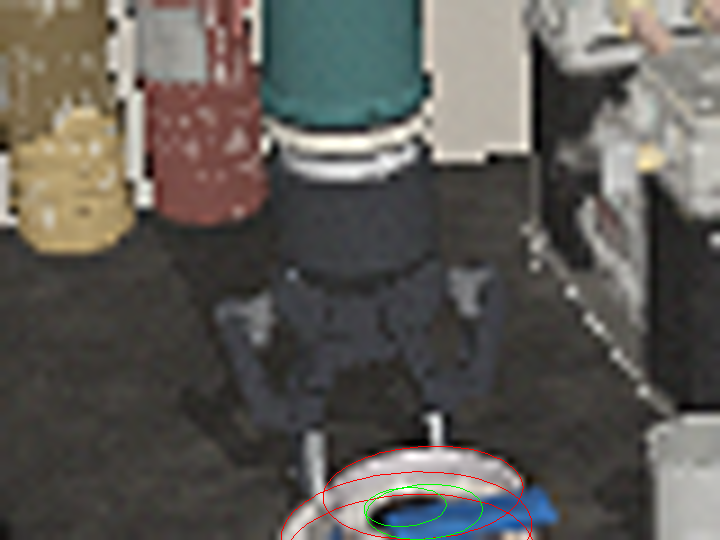

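View pics/t7c.png

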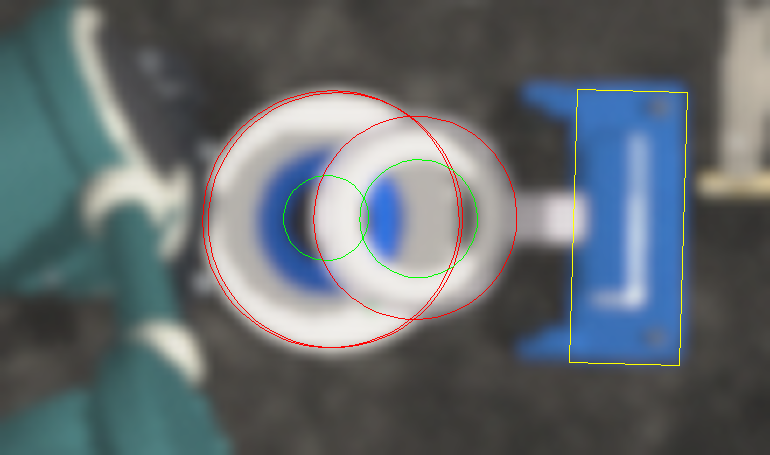

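```bash
python3 -m crank '[[0.18,0,-6,0,0],[0.18,0,-13,0,0],[0.18,0,-20,0,0],[0.18,0,-26,0,0],[0.18,0,-31,0,0],[0.18,0,-35,0,0],[0.18,0,-38,0,0],[0.18,0,-40,0,0],[0.18,0,-40,0,0]]'; python3 -m crank '[[0.18,0,-1,0,0],[0.18,0,-2,0,0],[0.18,0,-2,0,0]]'; python3 -m crank '[[0.18,0,-1,0,0],[0.18,0,-2,0,0],[0.18,0,-2,0,0]]'
```

```text
time_s: 11.45
tool_pos: [504.4, 223.2, -38.2]
tool_rot: [-0.001, 0.715, 0.699, -0.001]
ft_force: [-0.3, 0.0, 0.3]
width: 50.2
time_s: 11.82
tool_pos: [504.3, 221.2, -38.2]
tool_rot: [-0.001, 0.715, 0.699, -0.001]
ft_force: [0.4, 1.0, -0.5]
width: 50.4
time_s: 12.2
tool_pos: [504.5, 219.3, -38.1]
tool_rot: [-0.001, 0.715, 0.699, -0.001]
ft_force: [-0.6, 1.5, -0.2]
width: 50.4
```

```bash
python3 -m crank '[[0.18,0,-1,0,0],[0.18,0,-2,0,0],[0.18,0,-2,0,0]]'; python3 -m crank '[[0.18,0,-1,0,0],[0.18,0,-2,0,0],[0.18,0,-2,0,0]]'
python3 - <<'E'
from ov import *
b=cap('side','s8');a=cap('top','t8');s=monitor.get_state();print(s['ft_force'],s['tool_pos'])
x,y=s['tool_pos'][:2]
S=lambda c:reader(c,x,y-65)
draw(b,S(b),(185,105,265,165),9,'s8c');draw(a,S(a),(130,170,240,235),7,'t8c')
E
```

```text
time_s: 12.58
tool_pos: [505.6, 218.5, -37.6]
tool_rot: [-0.001, 0.715, 0.699, 0.0]
ft_force: [1.0, 4.9, -1.1]
width: 50.2
time_s: 12.95
tool_pos: [506.7, 217.7, -37.0]
tool_rot: [-0.001, 0.716, 0.698, 0.002]
ft_force: [1.8, 6.5, -0.3]
width: 50.8
[ 0.97744691  6.87829369 -0.73723105] [506.6133811  217.68010002 -37.06270566]
```

View pics/t8c.png

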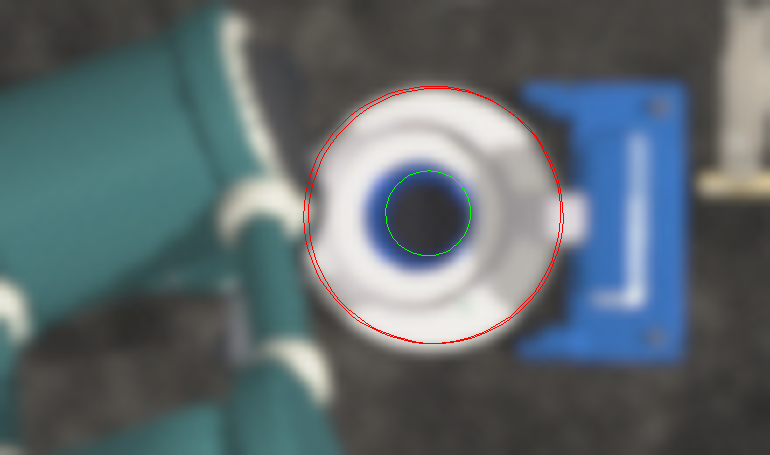

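```bash
python3 -m crank '[[0.18,0,4,0,0],[0.18,0,15,0,0],[0.18,0,40,0,0],[0.18,0,90,10,0],[0.18,0,140,60,0],[0.18,0,150,110,0],[0.18,-60,150,170,0],[0.18,-60,150,170,0]]'
python3 - <<'E'
from ov import *
b=cap('side','s9');a=cap('top','t9')
for c,n,bx,s in((a,'t9c',(155,170,240,235),8),(b,'s9c',(195,130,265,180),9)): draw(c,[],bx,s,n)
E
```

```text
time_s: 14.05
tool_pos: [446.2, 369.1, 136.1]
tool_rot: [-0.0, 0.715, 0.699, 0.004]
ft_force: [0.2, -0.0, 0.1]
width: 49.8
```

View pics/t9c.png

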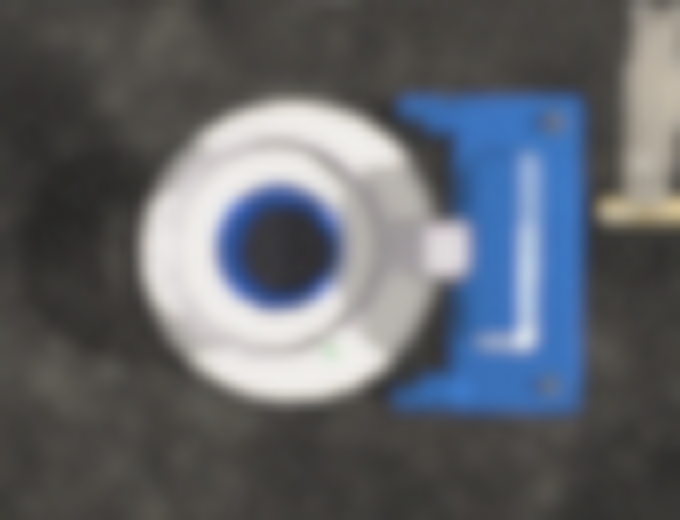

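View pics/s9c.png

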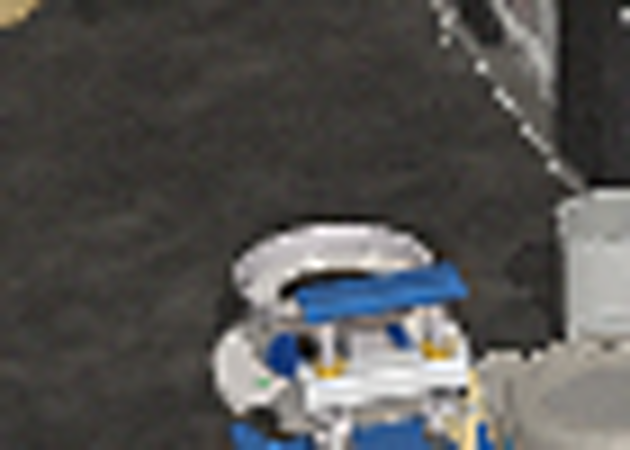

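Run:
```python
from ov import *
a=load('t9');im=a['pixels'];hsv=cv2.cvtColor(im,cv2.COLOR_BGR2HSV)
m=((hsv[...,2]>110)&(hsv[...,1]<90)).astype(np.uint8)*255; z=np.zeros_like(m); z[178:224,165:211]=m[178:224,165:211]
k=max(cv2.findContours(z,cv2.RETR_EXTERNAL,cv2.CHAIN_APPROX_NONE)[0],key=cv2.contourArea).reshape(-1,2)
from scipy.optimize import least_squares
k=k[(k[:,0]<204)].astype(float)
for z in (8,12):
    w=np.array([ray(a,*p,z)[:2] for p in k])
    r=least_squares(lambda q:np.hypot(*(w-q[:2]).T)-q[2],[503,154,58],loss='soft_l1');print(z,r.x)
bl=((hsv[...,0]>95)&(hsv[...,0]<125)&(hsv[...,1]>110)).astype(np.uint8)*255; bl[:,:205]=0
kk=max(cv2.findContours(bl[:, :245],cv2.RETR_EXTERNAL,cv2.CHAIN_APPROX_NONE)[0],key=cv2.contourArea);r=cv2.minAreaRect(kk);print(r)
for p in cv2.boxPoints(r): print(p,ray(a,*p,8))
x,y=503.5,154
draw(a,cradle(a,504,154,np.radians(-91.2))+flask(a,458.5,-180),(155,170,320,235),4.8,'t9d')
```

```text
8 [504.30162984 153.51927604  60.04828802]
12 [504.1525989  152.94721439  59.88289867]
((216.5, 201.5), (39.0, 23.0), 90.0)
[205. 182.] [564.53536531 110.19495855   8.        ]
[228. 182.] [564.85901965  37.21120922   8.        ]
[228. 221.] [441.51411506  36.20539102   8.        ]
[205. 221.] [441.09989039 108.85828753   8.        ]
```

View pics/t9d.png

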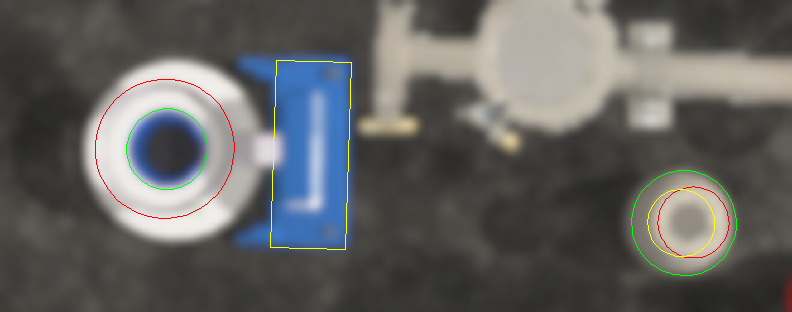

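```bash
python3 -m crank '[[0.65,2,-50,0,-5],[0.65,4,-100,0,-10],[0.65,6,-150,0,-15],[0.65,8,-200,0,-20],[0.65,10,-250,0,-25],[0.65,12,-300,0,-30],[0.65,12,-350,0,-35],[0.65,12,-400,0,-40],[0.65,12,-450,0,-45],[0.65,12,-500,0,-45],[0.65,12,-549,0,-45],[0.65,12,-549,-30,-45],[0.65,12,-549,-30,-45]]'
python3 - <<'E'
from ov import *
b=cap('side','s10');a=cap('top','t10');s=monitor.get_state();p=s['tool_pos'];print(p,s['tool_rot'])
for c,n,bx,s in((a,'t10c',(250,170,350,245),7),(b,'s10c',(200,120,290,240),5)): draw(c,flask(c,458.5,-180)+[(circ(c,p[0],p[1],p[2]+38,3),(255,0,255))],bx,s,n)
E
```

```text
time_s: 15.78
tool_pos: [454.4, -180.3, 100.0]
tool_rot: [-0.002, 0.929, 0.371, -0.0]
ft_force: [0.4, 0.2, -0.8]
width: 70.7
[ 457.00093329 -180.29846209  103.07312042] [-3.37012076e-04  9.28260800e-01  3.71925691e-01  1.74764460e-03]
```

View pics/t10c.png

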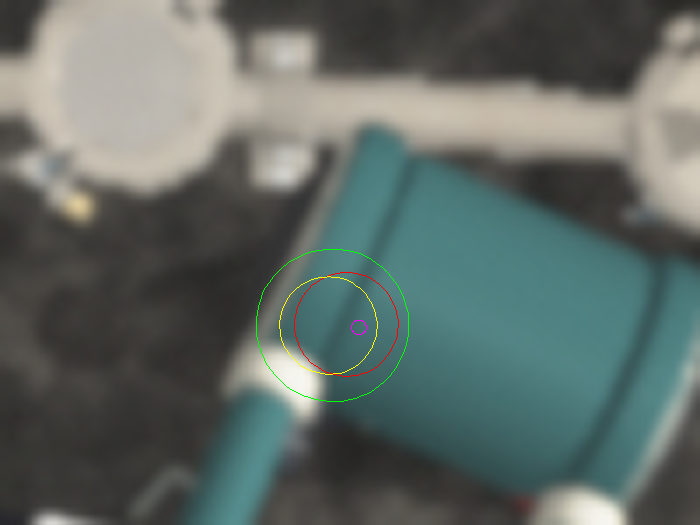

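View pics/s10c.png

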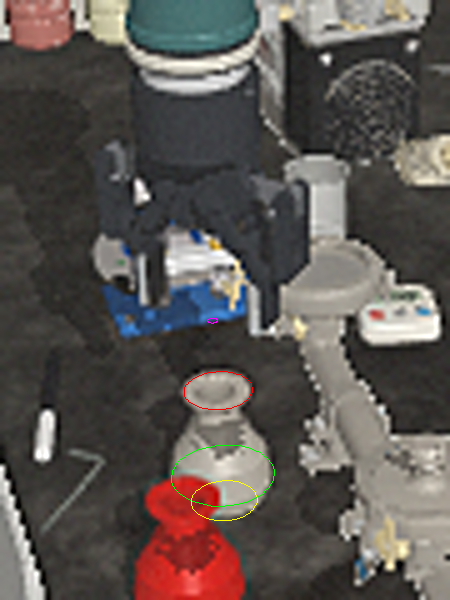

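```bash
python3 -m crank '[[0.65,1.5,0,-20,0],[0.65,1.5,0,-38,0],[0.65,1.5,0,-38,0],[0.65,1.5,0,-38,0]]'
python3 - <<'E'
from ov import *
b=cap('side','s11');s=monitor.get_state();p=s['tool_pos'];print(p)
for c,n,bx,s in((b,'s11c',(200,150,280,240),7),): draw(c,[(circ(c,p[0],p[1],p[2]+38,3),(255,0,255))],bx,s,n)
E
```

```text
time_s: 16.38
tool_pos: [458.9, -180.2, 65.6]
tool_rot: [-0.0, 0.928, 0.372, 0.002]
ft_force: [-0.6, 0.2, -0.2]
width: 70.4
[ 459.20043722 -180.41078955   65.88876834]
```

View pics/s11c.png

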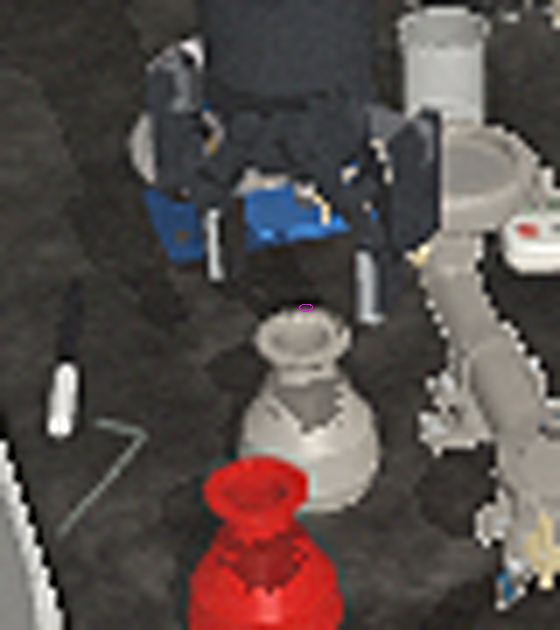

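```bash
python3 -m crank '[[0.65,-0.5,0,-20,0],[0.65,-0.5,0,-40,0],[0.65,-0.5,0,-50,0],[0.65,-0.5,0,-54.5,0],[0.65,-0.5,0,-54.5,0]]' 60
python3 - <<'E'
from ov import *
b=cap('side','s12');s=monitor.get_state();p=s['tool_pos'];print(p,s['ft_force'])
for c,n,bx,s in((b,'s12c',(200,150,280,240),7),): draw(c,[],bx,s,n)
E
```

```text
time_s: 17.05
tool_pos: [459.0, -180.5, 11.7]
tool_rot: [0.0, 0.928, 0.372, 0.002]
ft_force: [-0.1, 0.8, 0.2]
width: 70.1
[ 459.21621575 -180.6489378    11.94757763] [-0.27131083 -0.42654888  0.15913107]
```

View pics/s12c.png

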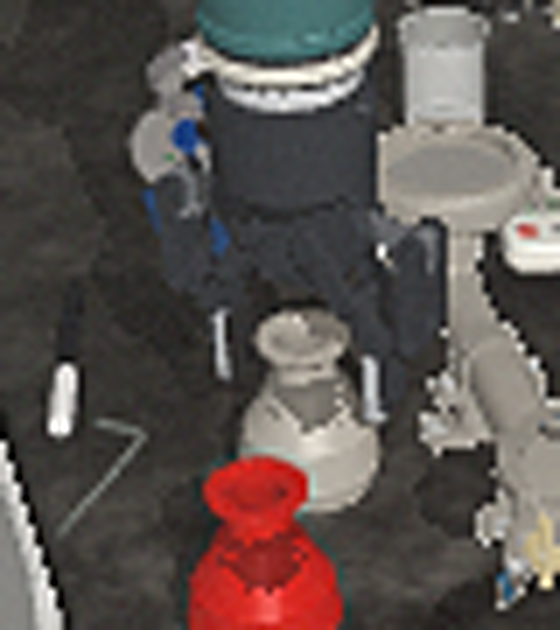

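```bash
python3 -m crank '[[0.2,0,0,0,0],[-0.2,0,0,0,0],[-1,0,0,0,0],[-1,0,0,0,0],[-1,0,0,0,0],[-1,0,0,0,0],[-1,0,0,0,0]]' 60
python3 - <<'E'
from ov import *
b=cap('side','s13');s=monitor.get_state();p=s['tool_pos'];print(p,s['ft_force'],s['width'])
for c,n,bx,s in((b,'s13c',(200,150,280,240),7),): draw(c,[],bx,s,n)
E
```

```text
time_s: 17.98
tool_pos: [457.6, -178.5, 13.9]
tool_rot: [-0.002, 0.928, 0.372, 0.001]
ft_force: [-9.2, 9.5, 19.9]
width: 41.6
[ 457.55874216 -178.47552666   13.9070983 ] [-9.52634308  8.62865939 20.62339021] 41.15189929397879
```

View pics/s13c.png

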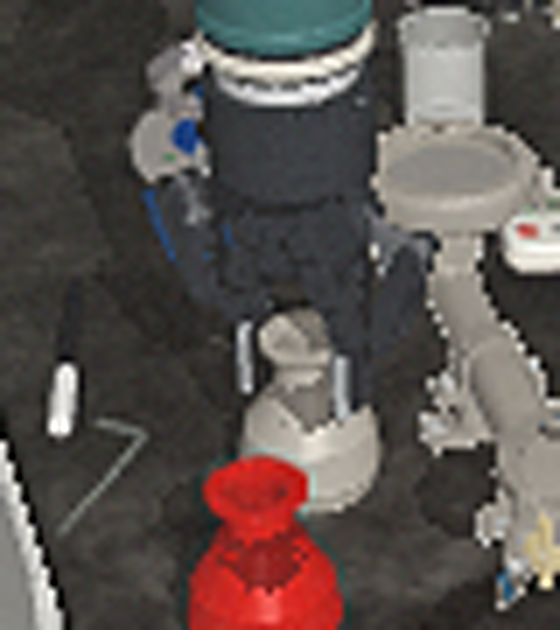

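```bash
python3 -m crank '[[0.3,-0.3,0.5,2,0],[0.5,-0.3,0.5,3.5,0],[0.5,-0.3,0.5,3.5,0],[0.2,-0.3,0.5,3.5,0],[-1,-0.3,0.5,3.5,0],[-1,-0.3,0.5,3.5,0],[-1,-0.3,0.5,3.5,0],[-1,-0.3,0.5,3.5,0],[-1,-0.3,0.5,3.5,0]]' 60
python3 - <<'E'
from ov import *
b=cap('side','s14');s=monitor.get_state();p=s['tool_pos'];print(p,s['ft_force'],s['width'])
for c,n,bx,s in((b,'s14c',(200,150,280,240),7),): draw(c,[],bx,s,n)
E
```

```text
time_s: 19.15
tool_pos: [457.5, -178.1, 17.6]
tool_rot: [-0.002, 0.928, 0.372, 0.002]
ft_force: [-1.1, -0.1, 4.4]
width: 40.3
[ 457.4390907  -178.10680809   17.61531542] [-0.69194068  0.36236514  3.96420125] 40.19553122344908
```

View pics/s14c.png

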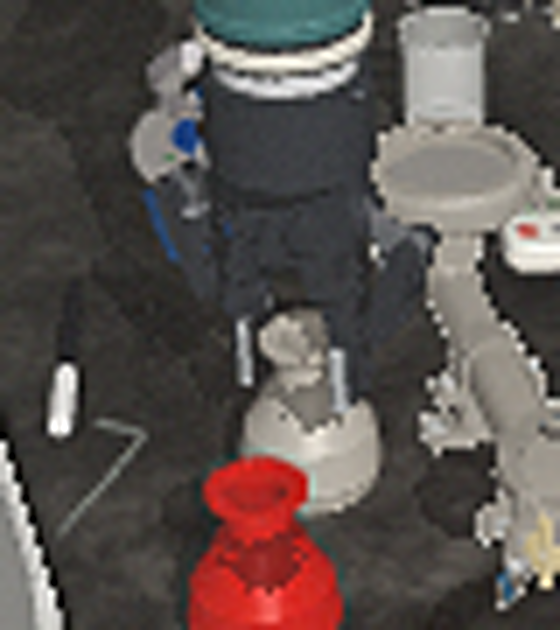

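Run:
```python
from ov import *
b=load('s14');p=np.array([457.4,-178.1,55.5])
f=lambda q:((proj(b,q)-[200,150]+.5)*7-.5).round()
print('tcp',f(p)); 
j=np.array([.69,-.724,0]); t=np.array([.724,.69,0])
for h in (20,34): print([f(p+s*h*j+u*11*t) for s in(-1,1) for u in (-1,1)])
print('flask top',f([458.5,-180,88]),f([458.5,-180,54]))
for x,y in((457.5,-178.5),(458.5,-180)): draw(b,flask(b,x,y),(200,150,280,240),7,'s14_%d'%x)
a=load('t9');draw(a,flask(a,457.5,-178.5),(272,190,322,240),12,'t9e')
```

```text
tcp [305. 393.]
[array([256., 394.]), array([280., 370.]), array([330., 416.]), array([354., 391.])]
[array([230., 386.]), array([255., 362.]), array([357., 424.]), array([380., 399.])]
flask top [305. 336.] [309. 397.]
```

View pics/t9e.png

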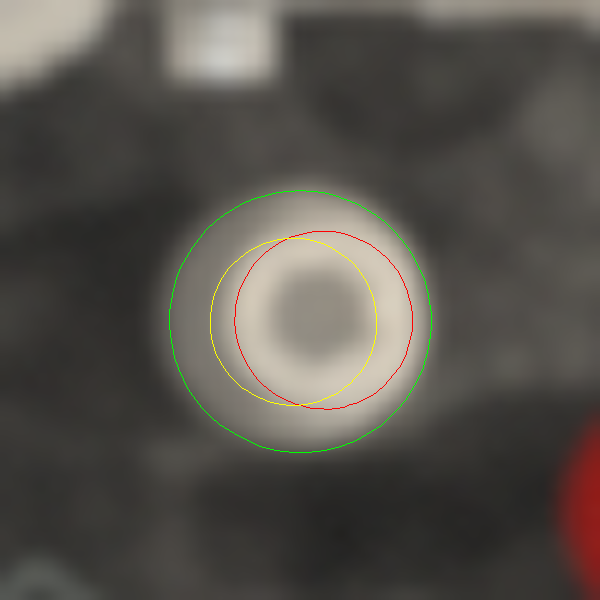

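View pics/s14_457.png

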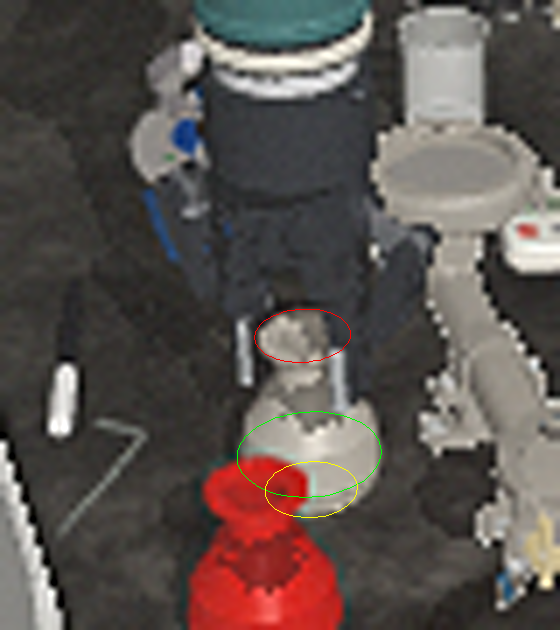

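```bash
python3 -m crank '[[0.3,0,0,0,0],[0.3,0,0,-2,0],[0.3,0,0,-2.3,0],[0.3,0,0,-2.3,0],[-1,0,0,-2.3,0],[-1,0,0,-2.3,0],[-1,0,0,-2.3,0],[-1,0,0,-2.3,0],[-1,0,0,-2.3,0]]' 60
python3 -m crank '[[-1,0,0,0,0]]' 90
```

```text
time_s: 20.32
tool_pos: [457.6, -178.1, 15.6]
tool_rot: [-0.002, 0.928, 0.372, 0.002]
ft_force: [-1.2, 0.9, 4.9]
width: 40.8
time_s: 20.45
tool_pos: [457.6, -178.1, 15.8]
tool_rot: [-0.002, 0.928, 0.372, 0.002]
ft_force: [-2.0, 0.8, 3.5]
width: 39.7
```

```bash
python3 -m crank '[[-1,0,0,5,0],[-1,0,0,20,0],[-1,0,0,45,0],[-1,0,0,90,0],[-1,0,0,100,0],[-1,0,0,100,0]]'
python3 - <<'E'
from ov import *
b=cap('side','s15');a=cap('top','t15');s=monitor.get_state();p=s['tool_pos'];print(p,s['ft_force'],s['width'])
draw(b,flask(b,p[0],p[1],100),(195,110,285,210),6,'s15c')
E
```

```text
time_s: 21.2
tool_pos: [458.3, -178.4, 116.7]
tool_rot: [-0.001, 0.928, 0.372, 0.002]
ft_force: [0.8, 0.5, -1.7]
width: 39.5
[ 456.56252404 -177.65613753  114.47604575] [-0.86986751  0.28435617 -2.02788103] 40.09342009826834
```

View pics/s15c.png

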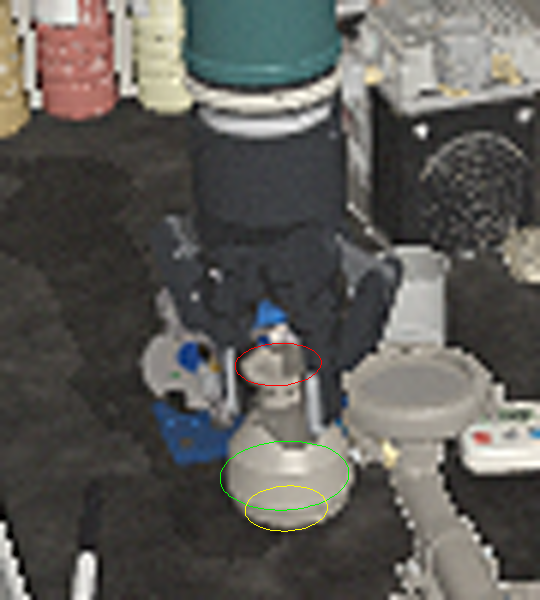

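```bash
python3 -m crank '[[-1,0,0,30,0],[-1,5,40,30,0],[-1,12,85,30,0],[-1,19,130,30,0],[-1,26,175,30,0],[-1,32,220,30,0],[-1,39,265,30,0],[-1,44,300,30,0],[-1,47,325,30,0],[-1,47.6,331.3,30,0],[-1,47.6,331.3,30,0],[-1,47.6,331.3,30,0]]'
python3 - <<'E'
from ov import *
b=cap('side','s16');a=cap('top','t16');s=monitor.get_state();p=s['tool_pos'];print(p,s['ft_force'],s['width'],p[2]-15.7)
B=p[2]-15.7
draw(b,flask(b,p[0],p[1],B)+cradle(b,504.2,153.6,np.radians(-91.2)),(185,90,275,190),6,'s16c')
draw(a,flask(a,p[0],p[1],B),(130,160,240,240),7,'t16c')
E
```

```text
time_s: 22.8
tool_pos: [503.6, 152.6, 143.8]
tool_rot: [-0.003, 0.928, 0.371, 0.0]
ft_force: [0.2, -0.6, -0.9]
width: 40.1
[503.99865804 152.69160066 144.2852201 ] [-0.64281669 -0.0150109  -1.3852638 ] 39.840911622764274 128.58522010257022
```

View pics/s16c.png

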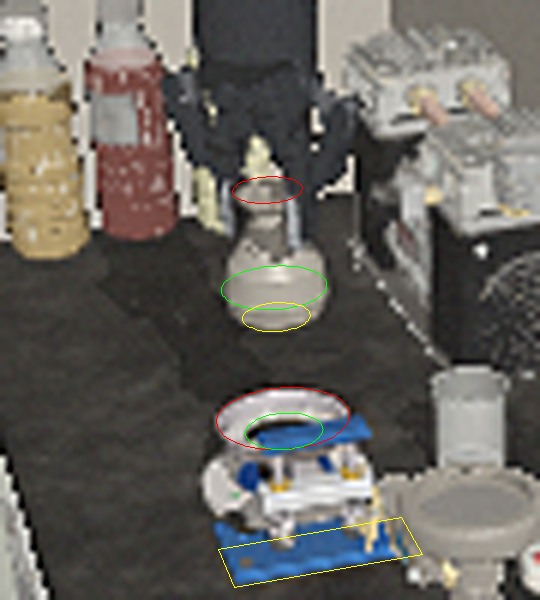

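View pics/t16c.png

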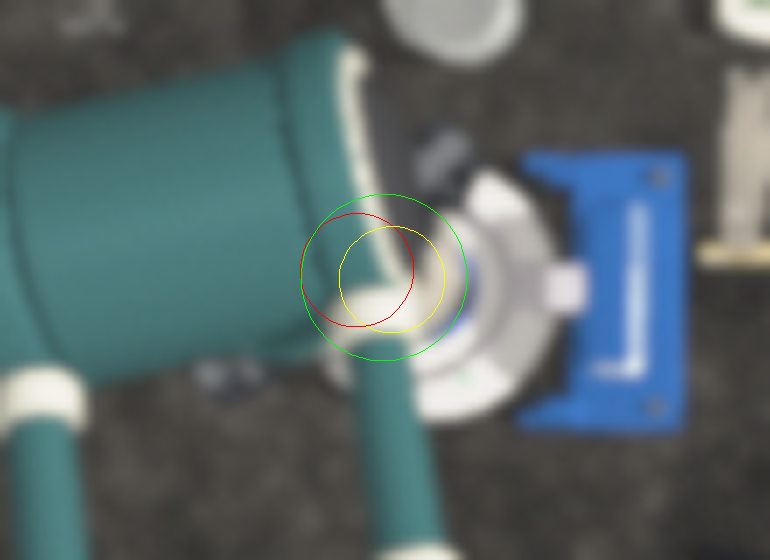

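```bash
python3 -m crank '[[-1,0,0.7,-25,0],[-1,0,0.7,-50,0],[-1,0,0.7,-65,0],[-1,0,0.7,-72,0],[-1,0,0.7,-72,0],[-1,0,0.7,-72,0]]'
python3 - <<'E'
from ov import *
b=cap('side','s17');s=monitor.get_state();p=s['tool_pos'];print(p,s['ft_force'],s['width'],p[2]-15.7)
B=p[2]-15.7
draw(b,flask(b,p[0],p[1],B)+cradle(b,504.2,153.6,np.radians(-91.2)),(195,110,265,180),8,'s17c')
E
```

```text
time_s: 23.65
tool_pos: [504.9, 153.6, 73.3]
tool_rot: [-0.003, 0.929, 0.371, 0.002]
ft_force: [1.1, 0.0, -1.3]
width: 40.0
[504.91170165 153.62922425  73.31978736] [-0.77621719  0.08360896 -0.56031493] 39.55262369228108 57.61978735926179
```

View pics/s17c.png

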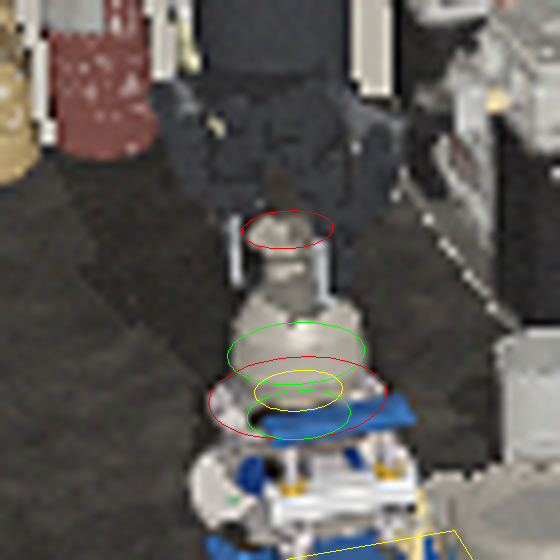

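```bash
python3 -m crank '[[-1,-0.5,0,-5,0],[-1,-0.5,0,-10,0],[-1,-0.5,0,-14,0],[-1,-0.5,0,-14,0]]'; python3 -m crank '[[-1,0,0,-2,0],[-1,0,0,-4,0],[-1,0,0,-4,0]]'
```

```text
time_s: 24.2
tool_pos: [503.8, 153.5, 58.6]
tool_rot: [-0.003, 0.928, 0.371, 0.001]
ft_force: [0.2, -0.1, -1.2]
width: 39.9
time_s: 24.58
tool_pos: [504.1, 153.5, 55.1]
tool_rot: [-0.003, 0.929, 0.371, 0.001]
ft_force: [-2.2, -0.3, 2.7]
width: 40.2
```

```bash
python3 -m crank '[[-1,0,0,-1,0],[-1,0,0,-2,0],[-1,0,0,-2,0],[-1,0,0,-2,0]]'; python3 -m crank '[[-1,0,0,-2,0],[-1,0,0,-4,0],[-1,0,0,-4,0]]'; python3 -m crank '[[-1,0,0,-2,0],[-1,0,0,-4,0],[-1,0,0,-4,0]]'
```

```text
time_s: 25.08
tool_pos: [504.1, 153.6, 53.2]
tool_rot: [-0.003, 0.929, 0.371, 0.001]
ft_force: [-1.5, -0.4, 3.8]
width: 39.9
time_s: 25.45
tool_pos: [504.2, 153.6, 49.2]
tool_rot: [-0.003, 0.929, 0.371, 0.001]
ft_force: [-1.8, -1.0, 5.6]
width: 40.1
time_s: 25.82
tool_pos: [504.2, 153.6, 45.4]
tool_rot: [-0.003, 0.928, 0.371, 0.001]
ft_force: [-3.6, -1.7, 7.5]
width: 40.0
```

```bash
python3 -m crank '[[-1,0.3,0,-2,0],[-1,0.3,0,-3,0],[-1,0.3,0,-3,0]]'; python3 -m crank '[[-1,0,0,-1,0],[-1,0,0,-1.5,0],[-1,0,0,-1.5,0]]';  python3 -m crank '[[-1,0,0,-0.5,0],[-1,0,0,-1,0],[-1,0,0,-1,0]]'
```

```text
time_s: 26.2
tool_pos: [504.3, 153.6, 42.7]
tool_rot: [-0.003, 0.928, 0.371, 0.001]
ft_force: [-3.7, -1.1, 7.8]
width: 39.9
time_s: 26.58
tool_pos: [504.3, 153.6, 41.8]
tool_rot: [-0.003, 0.928, 0.371, 0.001]
ft_force: [-3.6, -2.0, 8.8]
width: 39.7
time_s: 26.95
tool_pos: [504.3, 153.6, 41.3]
tool_rot: [-0.003, 0.928, 0.371, 0.001]
ft_force: [-4.1, -1.1, 7.9]
width: 39.6
```

```bash
python3 -m crank '[[-1,0.3,0,-1,0],[-1,0.3,0,-2,0],[-1,0.3,0,-2,0]]'; python3 -m crank '[[-1,0,0,-1,0],[-1,0,0,-2,0],[-1,0,0,-2,0]]'
```

```text
time_s: 27.32
tool_pos: [504.4, 153.6, 40.0]
tool_rot: [-0.003, 0.928, 0.371, 0.001]
ft_force: [-4.8, -2.1, 9.5]
width: 39.9
time_s: 27.7
tool_pos: [504.6, 153.8, 39.7]
tool_rot: [-0.003, 0.928, 0.371, 0.001]
ft_force: [-7.0, -1.7, 15.4]
width: 39.7
```

```bash
python3 -m crank '[[-1,-1,0,-1.5,0],[-1,-1.5,0,-2.2,0],[-1,-1.5,0,-2.2,0],[-1,-1.5,0,-2.2,0]]'
python3 - <<'E'
from ov import *
b=cap('side','s18');a=cap('top','t18');
import time
F=[]
for i in range(1):
    s=monitor.get_state();p=s['tool_pos'];print(p,s['ft_force'],s['moment'],s['width'],p[2]-15.7)
draw(b,[],(195,110,265,180),8,'s18c');draw(a,[],(150,165,240,235),8,'t18c')
draw(b,flask(b,504.2,153.6,24),(195,110,265,180),8,'s18d')
E
```

```text
time_s: 28.2
tool_pos: [504.4, 153.8, 39.7]
tool_rot: [-0.002, 0.928, 0.371, 0.002]
ft_force: [-5.4, -2.8, 15.7]
width: 40.0
[504.4060314  153.77951143  39.7282354 ] [-4.83237499 -2.36553874 16.27596232] [-0.36770173  0.81611878  0.05477135] 39.75024983593003 24.028235395701397
```

View pics/s18c.png

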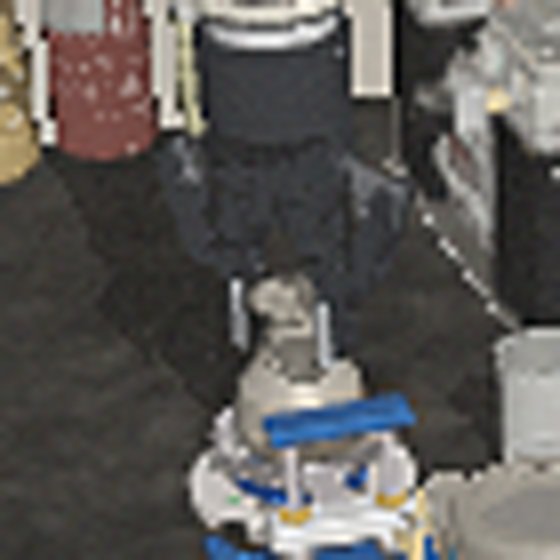

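View pics/s18d.png

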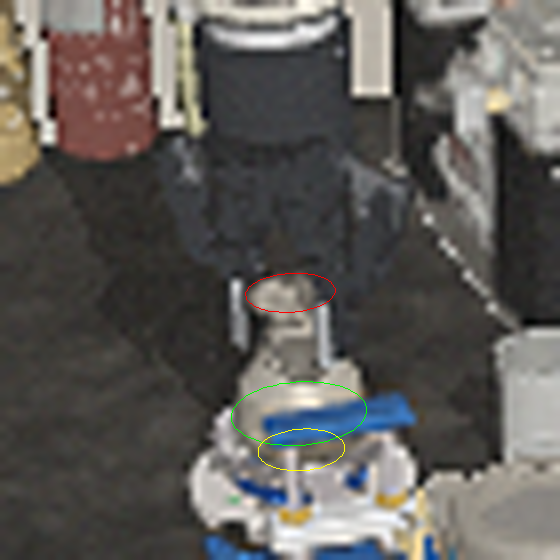

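View pics/t18c.png

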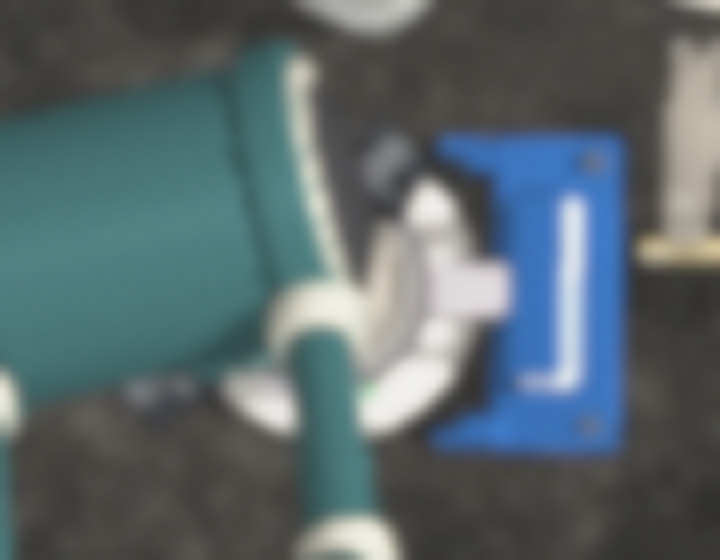

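```bash
python3 -m crank '[[-1,-1,0,-2.2,0],[-1,-1,0,-3,0],[-1,-1,0,-3,0],[-1,-1,0,-3,0],[-1,-1,0,-3,0]]'; python3 -c "
from h import *
for i in range(4):
    vision.capture('side'); s=monitor.get_state(); print(s['tool_pos'].round(2),s['ft_force'].round(1),np.abs(s['joint_velocities']).max().round(4))"
```

```text
time_s: 28.92
tool_pos: [504.6, 153.9, 39.7]
tool_rot: [-0.002, 0.928, 0.372, 0.002]
ft_force: [-6.4, -3.1, 21.2]
width: 39.5
[504.6  153.9   39.68] [-8.5 -3.4 21.1] 0.0009
[504.6  153.91  39.67] [-7.  -2.5 21.3] 0.0021
[504.59 153.87  39.66] [-7.2 -2.4 21.2] 0.0021
[504.6  153.89  39.68] [-7.5 -2.4 20.9] 0.0023
```

Run:
```python
from ov import *
a=load('t9')['pixels'];c=cap('top','t19')['pixels']
for u in (182,184,200,202): print(u,[int(x) for x in a[212:225,u].max(1)],[int(x) for x in c[212:225,u].max(1)])
for v in (186,188,214,216): print(v,[int(x) for x in a[v,198:214].min(1)],[int(x) for x in c[v,198:214].min(1)])
A=np.hstack([cv2.resize(i[170:235,160:235],None,fx=5,fy=5,interpolation=cv2.INTER_CUBIC) for i in(a,c)]);cv2.imwrite('pics/cmp.png',A)
t0=load('t0')['pixels'];print('bystander diff',[np.abs(t0[y0:y1,x0:x1].astype(int)-c[y0:y1,x0:x1]).mean() for x0,y0,x1,y1 in((230,145,260,170),(183,150,207,170),(375,208,415,246))])
```

```text
182 [207, 215, 228, 232, 221, 176, 120, 90, 87, 88, 87, 84, 82] [158, 183, 204, 221, 217, 177, 122, 91, 88, 89, 87, 85, 82]
184 [215, 217, 228, 236, 236, 222, 175, 118, 89, 85, 85, 84, 81] [158, 186, 209, 227, 234, 221, 173, 116, 88, 86, 87, 85, 80]
200 [219, 231, 238, 236, 219, 171, 115, 81, 75, 75, 73, 72, 71] [240, 241, 241, 237, 221, 173, 116, 83, 76, 76, 75, 74, 72]
202 [190, 203, 214, 198, 152, 97, 62, 58, 64, 68, 70, 70, 70] [241, 240, 233, 210, 155, 99, 64, 59, 65, 69, 71, 71, 70]
186 [233, 229, 218, 193, 156, 116, 82, 63, 57, 56, 55, 55, 55, 54, 58, 59] [113, 95, 81, 76, 78, 77, 69, 60, 57, 56, 56, 56, 55, 56, 59, 62]
188 [233, 235, 235, 233, 228, 214, 173, 123, 81, 62, 61, 58, 56, 54, 58, 59] [90, 78, 78, 114, 160, 183, 168, 127, 87, 65, 60, 59, 56, 56, 57, 59]
214 [233, 235, 232, 223, 204, 165, 120, 85, 66, 59, 55, 55, 54, 53, 55, 60] [234, 237, 237, 234, 227, 204, 160, 113, 77, 60, 54, 54, 53, 52, 52, 56]
216 [232, 226, 212, 181, 143, 102, 72, 59, 56, 56, 56, 54, 55, 53, 57, 59] [233, 227, 214, 185, 147, 106, 75, 60, 58, 58, 54, 54, 55, 55, 58, 58]
bystander diff [np.float64(2.8075555555555556), np.float64(3.217361111111111), np.float64(2.8828947368421054)]
```

View pics/cmp.png

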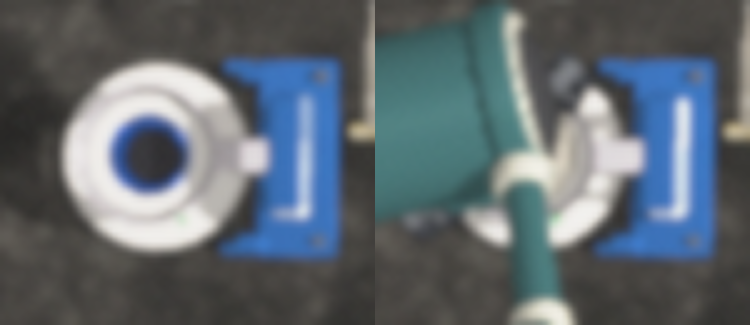

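The reader's edge has not moved since it was seated, the bystanders are where they were, and the hold is steady. I am handing in.

Run:
```python
from h import *
print(order.hand_in()); s=monitor.get_state();print(s['time_s'],s['tool_pos'].round(1),s['ft_force'].round(1),s['width'])
```

```text
the job is handed in; nothing more can be done
None
the job is handed in; nothing more can be done
```

I pushed the reader along the bench with the two fingertips until it sat against the cradle's bumpers. Then I gripped the grey steel flask, stood it in the ring, and pressed it down until its base stopped on the reader's head. I handed in at about 29 s while still gripping it, and no verdict was reported.

**Last checks before handing in:**
- **Press:** the wrist showed about 21 N upward. I estimate 10 N of that on the reader's head and the rest on the springs. The flask base stood about 24 mm above the bench and stayed there while I pressed about 5 N harder, so it is resting on the head. The arm was still.
- **Reader:** its edge in the top picture was in the same place as when I seated it. It measured about (504, 153.4) mm, matching my estimate of the cradle spot to 1–2 mm.
- **Flask:** it looked upright and centred in the side picture.
- **Bystanders:** the timer, beaker and bowl looked unmoved in the top picture.

**What disagreed:**
- **Tool height:** the reported height was about 38 to 40 mm too low; the fingertips touched the bench when it read about -42 mm. I found this when my first push passed over the reader without touching it, and I corrected for it with a bench touch.
- **Grip width:** it read about 40 mm on the 44 mm flange. It shrank further as I gripped harder, so I put it down to soft pads.
- **First grip:** it landed slightly low on the shoulder, so I regripped a few millimetres higher.
- **Sideways force:** about 7 N remained between the flask and the ring at the end.

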